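# Back the proof press feed wheel off one notch

### The job

The feed wheel of the orange proof press has been wound one tooth too far. With a fingertip, tip the yellow pawl by its red ball up and back until it stays clear of the toothed wheel, then push one of the wheel's spokes so that the wheel turns backward by exactly one notch (its top moving towards the pawl), and tip the pawl back in so that it drops right down between the next two teeth. Only push, without force: do not take hold of anything, and leave the tools, type and tins where they lie.

Things in the scene. Friction and masses are not known exactly. Their poses are not given: they have to be found in the camera images.
- press: orange bench proof press, fixed. Origin on the table below the middle of its ratchet wheel's outer face; z up. Base on the -x side: x -235 to -25 mm, |y| < 180, 75 mm high with type; cheeks and black roller up to 165 mm high, |y| < 60; pawl bracket to y 118, 147 mm high. Axle along x, 120 mm high, carries a steel ratchet wheel (10 teeth, radius 60 mm, x -12 to 0) and four spokes in the plane x = 55 mm.
- axle (a point): point on the axle in the plane of the four spokes (x 55 mm, y 0, z 120 mm in the press frame); its axes are those of the press
- feed_wheel (a joint): turn of the feed wheel (ratchet, spokes, roller in one), rad about the press's +x: negative is backward (its top moves to the press's +y, the pawl's side). Starts within 0.07 of 0, pawl seated. One notch is 0.628 rad. With the pawl fully in a notch the wheel has free play of about -0.1 to +0.2 rad, then backward it is blocked, forward it clicks. 0.25 N m of friction (2.5 N at a spoke's end) keeps it where left.
- spoke_end (a point): centre of the black ball (17 mm) at the end of the topmost spoke, 106 mm from the axle. At wheel angle 0 the spoke leans 18 degrees from upright to the press's -y (point at y -33, z 221 mm in the press frame); one notch back it leans 18 degrees to +y. The spoke is a steel bar 12 mm thick, down to a hub of 26 mm radius; three more at 90 degrees.
- pawl (a joint): lift of the yellow pawl, rad: 0 is fully down between two teeth, 1.05 laid back on its stop. Hinge along the press's x at y 89, z 147 mm (press frame). It is weighted: below about 0.5 it falls into the wheel, above that it falls back to the stop and stays; under 1 N at the ball moves it. With its nose on a tooth it reads 0.06 to 0.2.
- pawl_ball (a point): centre of the red ball (22 mm) at the end of the pawl's lever (8 mm bar), 85 mm from its hinge, in the plane x = -6 mm of the press frame. Pawl in: y 57, z 226 mm; laid back: y 141, z 214 mm; it swings over the top between, at most 232 mm high. Push it to the press's +y to lift the pawl, to -y to let it in.
- ink_tin: bystander: ink tin, 72 mm across, 75 mm high, beside the press; origin at its base
- type_a: bystander: wooden type block 28 x 42 x 23 mm; origin under its centre
- type_b: bystander: dark wooden type block 22 x 60 x 23 mm; origin under its centre
- quoin_key: bystander: steel T-shaped key, 60 x 60 mm, 12 mm high; origin under the middle of the T's bar
- brayer: bystander: ink roller with wooden handle, about 180 x 115 x 44 mm; origin under the roller
- stick: bystander: steel composing stick 220 x 50 x 21 mm; origin under its centre
- jar: bystander: jar 60 mm across, 85 mm high; origin at its base

How it is judged (in metres and radians):
On the way, in this order (a step that is already met when the one before it is completed fails the run):
1. the pawl is lifted clear of the teeth while the wheel has not yet been turned back (value of joint pawl above 0.4 rad and value of joint feed_wheel above -0.2 rad), for 0.1 s.
2. the wheel is turned backward while the pawl is clear of it (value of joint pawl above 0.4 rad and value of joint feed_wheel below -0.3 rad), for 0.1 s.
At the end, for the whole second after the job is handed in: the pawl is fully down between two teeth (reads under 0.06 rad) and the wheel stands at rest one notch back (between -0.36 and -0.79 rad, about the play it has in that notch) (value of joint pawl below 0.06 rad and value of joint feed_wheel between -0.79 and -0.36 rad and not (velocity of joint feed_wheel above 0.05 rad/s) and velocity of joint feed_wheel above -0.05 rad/s); the robot touches nothing.
It fails at once if the wheel was turned back much more than one notch (beyond 1.5 notches) (value of joint feed_wheel below -0.95 rad).
It fails at once if the wheel was wound forward a good half notch or more (value of joint feed_wheel above 0.4 rad).
It fails at once if the press was pushed or gripped hard (over 30 N by the fingers) (contact force between the fingers and press above 30 N).
It fails at once if the pawl's ball was taken between the fingers (distance between the grasp point and pawl_ball below 0.012 m).
It fails at once if a bystander was moved or lifted (over 25 mm) (distance of any of ink_tin, type_a, type_b, quoin_key, brayer, stick, jar from where it was at the start of the episode above 0.025 m).
It also fails if it takes over 72 s, if anything falls off the work surface, if the arm or the gripper's body presses on something with over 40 N, if the wrist force passes 120 N, or if a joint passes its speed limit or range.

### The arm

A 6-joint arm with a two-finger parallel gripper is mounted at the origin on the work surface. World frame = base frame: x ahead of the robot, y to its left, z up, the work surface at z = 0. Lengths are in m, angles in degrees, forces in N, time in s.
With the tool pointing down it reaches from about 0.4 to 0.825 m from the base axis. Payload 7 kg.
Tool frame: the origin (TCP) lies midway between the tips of the shut fingers; the grasp point (between the pads) lies ctrl.tcp_to_grasp behind it (ctrl.tcp_to_grasp is the distance from the TCP to the grasp point, in m); z points along the fingers, y is the line along which they close (so a half turn about z gives the same grasp; the last joint's range is limited). The gripper opens to 88 mm and grips with 3 to 60 N. Pads are 19 mm wide; open, the fingers measure 130 mm over their backs; the gripper's body (78 mm by 193 mm) begins 47 mm behind the grasp point.
Start: joints at [16.507, 20.546, 0.682, 0, -70.136, -16.507], TCP at [0.675, -0, 0.227] pointing down, gripper open.
Joint ranges: [-176.03, 176.03], [-82.01, 121.73], [-58.28, 71.71], [-173.87, 95.51], [-174.79, -0.11], [-173.66, 173.66]. Speed limits (degrees/s): [136.94, 136.94, 172.46, 180, 180, 180].

### API

Orientations are given as [roll, pitch, yaw] about the fixed x, y, z axes, in that order (R = Rz(yaw) Ry(pitch) Rx(roll)).
In Python, from plant import ctrl, imaging, close_job gives the robot as it stands.
- The arm moves only by the shell command python3 -m crank 'ROWS'. ROWS is JSON, a list of rows, each a list of 3 entries, a list of its own where there are three numbers: the shift along the world's x, y, z in m, then the turn, a rotation vector about the world's x, y, z in degrees, then the opening, from -1 (shut) to 1 (fully open), so that 0 is half open. A call has 1 to 12 rows; each row shifts and turns the commanded pose from where the row before left it; what a row does not reach is not made up. A row lasts 1/10 s, in which the tool goes at most 50 mm and 8.59 degrees, less where a joint would pass 70% of its speed; a pose out of reach is approached as far as the arm can. A call is refused whole if a number of a shift passes 0.05 or a number of a turn 8.59, either way. A call with a gripper value outside its range is refused whole. The fingers move at their own pace and stop on an object; the grip force is fixed at half the most. Time passes only in rows, so rows that do not move let the fingers close. It gives the time, the measured TCP pose, the force, the opening and the grip force at its end, in the units of the state.
- ctrl.get_obs(): the state, without advancing time (a new reading comes with each control period).
- imaging.snapshot(name): name is "scene" or "side" or "wrist"; returns (picture, depth): 384x512x3 uint8, blue, green, red; 384x512 float32, m along the optical axis (not along the pixel's ray), 0 where there is no reading.
- imaging.camera_model(name): a dict with "mtx" (3x3 intrinsics, pixels), "R" (3x3) and "t" (3): a world point X has camera coordinates R X + t. Camera axes: x right, y down, z forward; pixel columns grow to the right and rows downward; lengths in m; the calibration is good to about 2 mm. A picture is of the moment at which its call begins: read the wrist's pose just before it. camera_model takes no time and is no camera call; for the wrist camera it gives the pose at the moment of the call.
- close_job(): hands the job in; it is judged then, once.
The state is a dict: "clock": time; "joint_pos": joint angles; "qvel": joint speeds; "tau": joint torques, N m; "tool_pos": TCP position; "orientation": TCP orientation; "force": force on the tool from outside, world axes, zero at the start; "moment": the same for the moment, N m; "opening": finger opening in m; "gripper_force": force on a finger pad.
Only numpy, scipy, OpenCV 4.12 (cv2) and the standard library are available. Lean on these libraries where they do the work, as an engineer would, in place of code of your own. Each camera call takes 0.05 s, during which the arm holds its last target. There are 200 camera calls.

## Working session

There is one attempt and no reset: what is moved stays moved. The work goes in short steps, Python scripts to look and compute and a shell command to move; the robot and the scene stay as the last step left them, time stands still between calls to the robot, and variables do not carry over. Pictures are saved under pics/ and viewed, at most 10 in all, crops included, and the job is handed in when it is done.

```bash
mkdir -p pics; ls; cat > h.py <<'E'
import numpy as np,cv2
from plant import ctrl,imaging,close_job
def snap(n,f):
    m=imaging.camera_model(n); p,d=imaging.snapshot(n); cv2.imwrite('pics/'+f+'.png',p); np.savez('pics/'+f,d=d,p=p,K=m['mtx'],R=m['R'],t=m['t'])
def px(f,u,v,r=1):
    z=np.load('pics/'+f+'.npz'); w=z['d'][v-r:v+r+1,u-r:u+r+1]; w=w[w>0]; d=np.median(w)
    c=np.linalg.inv(z['K'])@[u,v,1]*d
    return z['R'].T@(c-z['t'])
def proj(f,X):
    z=np.load('pics/'+f+'.npz'); c=z['K']@(z['R']@np.array(X)+z['t']); return c[:2]/c[2]
E
python3 - <<'E'
from h import *
snap('scene','s0');snap('side','d0')
print(ctrl.get_obs(),ctrl.tcp_to_grasp)
E
```

```text
pics
{'clock': 0.1, 'joint_pos': array([ 1.65067906e+01,  2.05876829e+01,  6.39511842e-01, -1.70868387e-02,
       -7.01356054e+01, -1.65072889e+01]), 'qvel': array([ 0.02972282, -0.08460733,  0.07562828,  0.10646218, -0.04965539,
       -0.01671163]), 'tau': array([-1.42273191e-03, -5.84165347e+01,  2.93752134e+01,  7.01551259e+00,
        1.01412315e-02, -6.66964229e-05]), 'tool_pos': array([ 6.74569666e-01, -3.04225378e-05,  2.25718160e-01]), 'orientation': array([ 1.79915112e+02, -8.40461059e-03, -9.00063099e+01]), 'force': array([ 1.23932001, -0.35631396, -0.46855631]), 'moment': array([ 0.04658053, -0.01246223, -0.00680285]), 'gripper_force': 0.0, 'opening': 0.08765283732276252} 0.0188
```

View pics/s0.png

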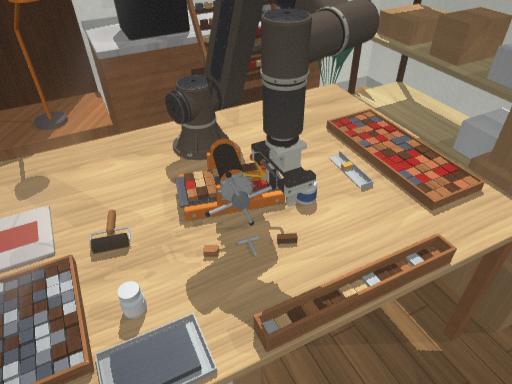

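View pics/d0.png

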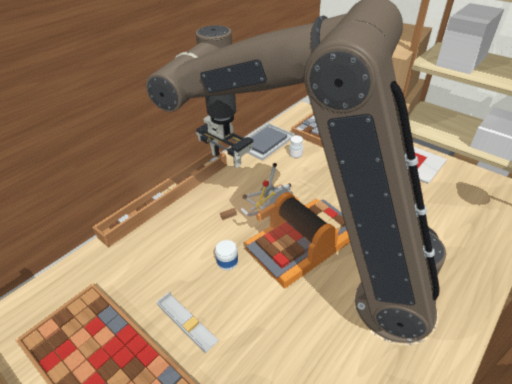

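The scene view shows the press with its spokes around (238,190) and the gripper beside it. The side view shows the red ball near (265,184) and the topmost spoke ball near (275,166). I'll enlarge both.

```bash
python3 - <<'E'
from h import *
a=np.load('pics/s0.npz')['p'][130:230,165:325]; b=np.load('pics/d0.npz')['p'][150:250,205:365]
cv2.imwrite('pics/c0.png',np.vstack([cv2.resize(x,(480,300),interpolation=cv2.INTER_CUBIC) for x in (a,b)]))
E
```

```text
(no output)
```

View pics/c0.png

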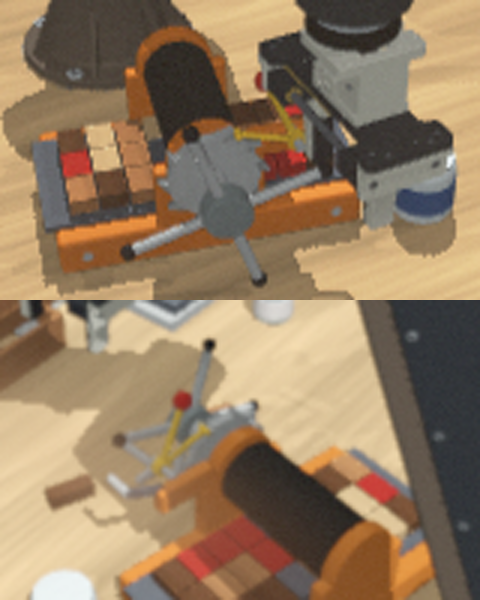

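```bash
cat >> h.py <<'E'
def P(q,X):
    c,s=np.cos(q[2]),np.sin(q[2]); X=np.array(X); return np.array([q[0]+c*X[0]-s*X[1],q[1]+s*X[0]+c*X[1],X[2]])
def spoke(th,k=0):
    a=np.radians(18+90*k)+th; return [.055,-.106*np.sin(a),.12+.106*np.cos(a)]
def ball(p):
    a0=np.arctan2(57-89,226-147)-p; return [-.006,.089+.0852*np.sin(a0+2*p),.147+.0852*np.cos(a0+2*p)]
E
python3 - <<'E'
from h import *
from scipy.optimize import least_squares
ob=[('s0',228.7,174.7,0),('s0',207.3,214.7,1),('s0',251.3,223,2),('s0',252,156.7,9),('d0',274.7,165,0),('d0',244.7,196.7,3),('d0',289.7,185.3,1),('d0',265.7,183.3,9)]
def res(q): return np.concatenate([proj(f,P(q,ball(0) if k==9 else spoke(q[3],k)))-[u,v] for f,u,v,k in ob])
print(px('s0',240,200),px('s0',229,175),px('d0',275,165),px('d0',266,183))
r=least_squares(res,[.55,-0.05,0,0],loss='soft_l1'); q=r.x; print(q,np.degrees(q[2:]),res(q).round(1).reshape(-1,2))
np.save('q.npy',q)
print('ball',P(q,ball(0)),P(q,ball(1.05)),'spoke',P(q,spoke(q[3])),P(q,spoke(-.628)),'axle',P(q,[.055,0,.12]))
print(imaging.camera_model('wrist'))
E
```

```text
[ 0.55294905 -0.06519679  0.13336113] [ 0.53891784 -0.08835768  0.22363793] [ 0.52656437 -0.08694074  0.22501401] [0.48430576 0.01249712 0.23323271]
[ 0.48441292 -0.04918614 -0.19227811 -0.01651502] [-11.01672439  -0.9462409 ] [[-1.2 -0.1]
 [ 0.  -0.6]
 [-0.5 -0.5]
 [ 0.3 -0.2]
 [-0.5 -0.3]
 [-0.2 -0.1]
 [-1.3 -0.1]
 [ 0.   0. ]]
ball [0.48941845 0.0079229  0.22596759] [0.50557929 0.09093385 0.21403814] spoke [ 0.53245886 -0.09021001  0.22133918] [ 0.5446527  -0.02757575  0.22082242] axle [ 0.53839935 -0.05969639  0.12      ]
{'mtx': array([[307.60237599,   0.        , 257.22074351],
       [  0.        , 307.60237599, 194.17217017],
       [  0.        ,   0.        ,   1.        ]]), 'R': array([[-0.9999979 , -0.00158169,  0.00130014],
       [-0.00120175,  0.96753448,  0.25273621],
       [-0.00165768,  0.25273411, -0.96753435]]), 't': array([ 0.67493348, -0.03105168,  0.38826647])}
```

```bash
python3 - <<'E'
from h import *
q=np.load('q.npy')
for n,X in dict(A=[-.006,.015,.207],A2=[-.006,.098,.207],B=[.055,-.07,.19],B2=[.055,.004,.19],C=[-.006,.175,.195],C2=[-.006,.11,.2]).items(): print(n,P(q,X).round(4))
print('dir y',P(q,[0,1,0])-P(q,[0,0,0]))
E
python3 -m crank '[[[0,0,0.045],[0,0,-8],-1],[[0,0,0.03],[0,0,-3],-1],[[-0.05,0,0],[0,0,0],-1],[[-0.05,-0.01,0],[0,0,0],-1],[[-0.05,-0.01,0],[0,0,0],-1],[[-0.04,-0.014,0],[0,0,0],-1],[[0,0,0],[0,0,0],-1]]'
```

```text
A [ 0.4814 -0.0333  0.207 ]
A2 [0.4973 0.0482 0.207 ]
B [ 0.525  -0.1284  0.19  ]
B2 [ 0.5392 -0.0558  0.19  ]
C [0.512  0.1237 0.195 ]
C2 [0.4995 0.0599 0.2   ]
dir y [0.19109552 0.98157145 0.        ]
clock: 0.8
tool_pos: [0.4826, -0.0349, 0.3026]
orientation: [-179.9, 0.1, -101.0]
force: [2.6, 0.8, 1.2]
opening: 0.0372
gripper_force: 0.0
```

```bash
python3 -m crank '[[[0,0,0],[0,0,0],-1],[[0,0,0],[0,0,0],-1],[[0,0,0],[0,0,0],-1],[[0,0,0],[0,0,0],-1],[[0,0,0],[0,0,0],-1],[[0,0,-0.03],[0,0,0],-1],[[0,0,-0.03],[0,0,0],-1],[[0,0,-0.025],[0,0,0],-1],[[0,0,-0.01],[0,0,0],-1],[[0,0,0],[0,0,0],-1]]'
python3 - <<'E'
from h import *
snap('scene','s1');snap('side','d1')
a=np.load('pics/s1.npz')['p'][100:230,165:325]; b=np.load('pics/d1.npz')['p'][120:250,205:365]
cv2.imwrite('pics/c1.png',np.hstack([cv2.resize(x,(400,325),interpolation=cv2.INTER_CUBIC) for x in (a,b)]))
E
```

```text
clock: 1.8
tool_pos: [0.4864, -0.0338, 0.2054]
orientation: [179.9, -0.1, -101.0]
force: [-0.3, -0.1, -0.1]
opening: 0.0003
gripper_force: 0.0
```

View pics/c1.png

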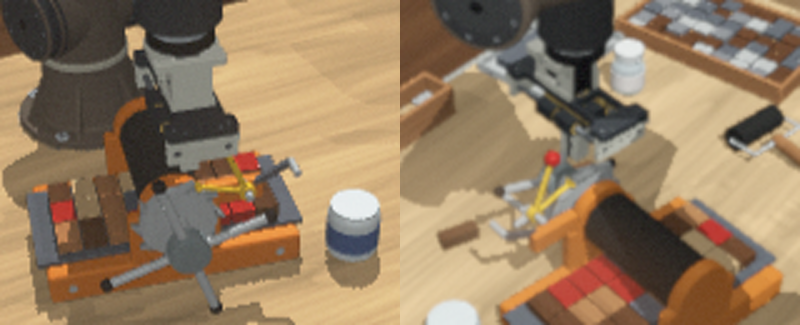

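The shut finger is down on the −y side of the red ball (right crop: ball at (551,158), finger to its right), clear of the spokes. Pushing the pawl back next.

```bash
python3 -m crank '[[[0.001,0.008,0],[0,0,0],-1],[[0.001,0.008,0],[0,0,0],-1],[[0.001,0.008,0],[0,0,0],-1],[[0.001,0.008,0],[0,0,0],-1],[[0.001,0.008,0],[0,0,0],-1],[[0.001,0.008,0],[0,0,0],-1],[[0.001,0.008,0],[0,0,0],-1],[[0.001,0.008,0],[0,0,0],-1],[[0.001,0.008,0],[0,0,0],-1],[[0.001,0.008,0],[0,0,0],-1],[[0,0,0],[0,0,0],-1]]'
python3 -m crank '[[[0,0,0],[0,0,0],-1],[[0,0,0.05],[0,0,0],-1],[[0,0,0.04],[0,0,0],-1],[[0,0,0],[0,0,0],-1]]'
python3 - <<'E'
from h import *
snap('scene','s2');snap('side','d2')
a=np.load('pics/s2.npz')['p'][100:230,165:325]; b=np.load('pics/d2.npz')['p'][120:250,205:365]
cv2.imwrite('pics/c2.png',np.hstack([cv2.resize(x,(400,325),interpolation=cv2.INTER_CUBIC) for x in (a,b)]))
q=np.load('q.npy')
for p in (0,1.05): print(proj('s2',P(q,ball(p))),proj('d2',P(q,ball(p))))
E
```

```text
clock: 3.0
tool_pos: [0.4971, 0.0473, 0.2065]
orientation: [-180.0, 0.0, -101.0]
force: [-0.4, -1.0, 0.1]
opening: 0.0002
gripper_force: 0.0
clock: 3.4
tool_pos: [0.4995, 0.0465, 0.3026]
orientation: [-179.5, 0.2, -101.0]
force: [-0.1, 0.1, 0.4]
opening: 0.0006
gripper_force: 0.0
[252.28759229 156.52979934] [265.70512311 183.34318917]
[279.36554381 155.35087157] [244.97856757 197.55230163]
```

View pics/c2.png

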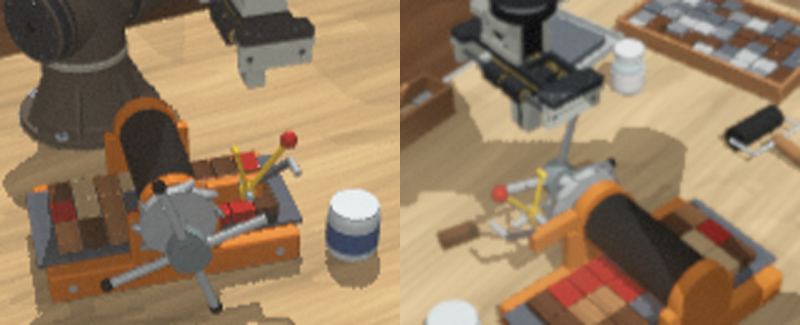

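Red ball at scene pixel (280,156), as predicted for the pawl laid back. The finger goes to the −y side of the top spoke.

```bash
python3 -m crank '[[[0.006,-0.045,0],[0,0,0],-1],[[0.006,-0.045,0],[0,0,0],-1],[[0.006,-0.045,0],[0,0,0],-1],[[0.008,-0.04,0],[0,0,0],-1],[[0,0,0],[0,0,0],-1],[[0,0,-0.04],[0,0,0],-1],[[0,0,-0.04],[0,0,0],-1],[[0,0,-0.025],[0,0,0],-1],[[0,0,-0.005],[0,0,0],-1],[[0,0,0],[0,0,0],-1]]'
```

```text
clock: 4.5
tool_pos: [0.5223, -0.1286, 0.1858]
orientation: [179.9, -0.1, -101.0]
force: [1.4, 0.4, 0.2]
opening: 0.0006
gripper_force: 0.0
```

```bash
python3 -m crank '[[[0.0012,0.006,0],[0,0,0],-1],[[0.0012,0.006,0],[0,0,0],-1],[[0.0012,0.006,0],[0,0,0],-1],[[0.0012,0.006,0],[0,0,0],-1],[[0.0012,0.006,0],[0,0,0],-1],[[0.0012,0.006,0],[0,0,0],-1],[[0.0012,0.006,0],[0,0,0],-1],[[0.0012,0.006,0],[0,0,0],-1],[[0.0012,0.006,0],[0,0,0],-1],[[0.0012,0.006,0],[0,0,0],-1],[[0.0012,0.006,0],[0,0,0],-1],[[0,0,0],[0,0,0],-1]]'
python3 - <<'E'
from h import *
snap('scene','s3');snap('side','d3')
a=np.load('pics/s3.npz')['p'][130:230,165:325]; b=np.load('pics/d3.npz')['p'][140:240,205:365]
cv2.imwrite('pics/c3.png',np.vstack([cv2.resize(x,(480,300),interpolation=cv2.INTER_CUBIC) for x in (a,b)]))
q=np.load('q.npy')
for th in (-.3,-.4,-.5,-.6,-.7): print(th,*[(3*(proj('s3',P(q,spoke(th,k)))-[165,130])).round(0) for k in (0,1,2,3)],(3*(proj('d3',P(q,spoke(th,0)))-[205,40])).round(0),(3*(proj('d3',P(q,spoke(th,1)))-[205,40])).round(0))
E
```

```text
clock: 5.7
tool_pos: [0.5359, -0.0618, 0.1861]
orientation: [179.9, 0.0, -101.0]
force: [1.5, -1.2, 0.3]
opening: 0.0006
gripper_force: 0.4
-0.3 [218. 125.] [119. 231.] [230. 286.] [326. 190.] [188. 381.] [254. 416.]
-0.4 [229. 123.] [119. 223.] [220. 288.] [326. 198.] [181. 385.] [254. 409.]
-0.5 [240. 122.] [119. 214.] [211. 289.] [324. 206.] [173. 390.] [253. 403.]
-0.6 [251. 123.] [120. 206.] [201. 289.] [322. 214.] [166. 396.] [252. 398.]
-0.7 [261. 124.] [123. 197.] [191. 289.] [318. 222.] [159. 402.] [250. 392.]
```

View pics/c3.png

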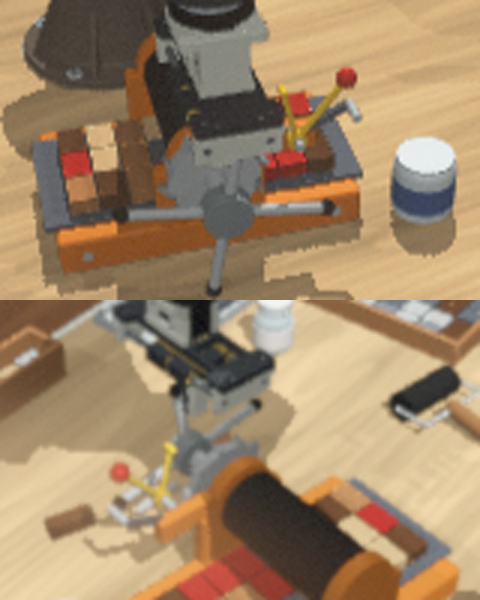

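The spoke balls at (120,215), (213,291) and (329,207) in the crop give a wheel angle of about −0.49. Another 7 mm should bring it to about −0.59. Then I back off, lift and check.

```bash
python3 -m crank '[[[0.0007,0.0035,0],[0,0,0],-1],[[0.0007,0.0035,0],[0,0,0],-1],[[0,0,0],[0,0,0],-1],[[0,0,0],[0,0,0],-1],[[-0.003,-0.015,0],[0,0,0],-1],[[-0.004,-0.02,0],[0,0,0],-1],[[0,0,0.04],[0,0,0],-1],[[0,0,0.045],[0,0,0],-1],[[0,0,0.03],[0,0,0],-1],[[-0.02,0.01,0],[0,0,0],-1],[[0,0,0],[0,0,0],-1]]'
python3 - <<'E'
from h import *
snap('scene','s4')
a=np.load('pics/s4.npz')['p'][130:230,165:325]
cv2.imwrite('pics/c4.png',cv2.resize(a,(800,500),interpolation=cv2.INTER_CUBIC))
q=np.load('q.npy')
for th in (-.5,-.6,-.7): print(th,*[(5*(proj('s4',P(q,spoke(th,k)))-[165,130])).round(0) for k in (0,1,2,3)])
E
```

```text
clock: 6.9
tool_pos: [0.5098, -0.0804, 0.3033]
orientation: [-179.8, 0.1, -101.0]
force: [-0.8, -0.7, 0.7]
opening: 0.0005
gripper_force: 0.0
-0.5 [400. 204.] [198. 357.] [351. 482.] [540. 344.]
-0.6 [418. 204.] [201. 343.] [335. 482.] [536. 357.]
-0.7 [435. 206.] [205. 329.] [319. 481.] [531. 370.]
```

View pics/c4.png

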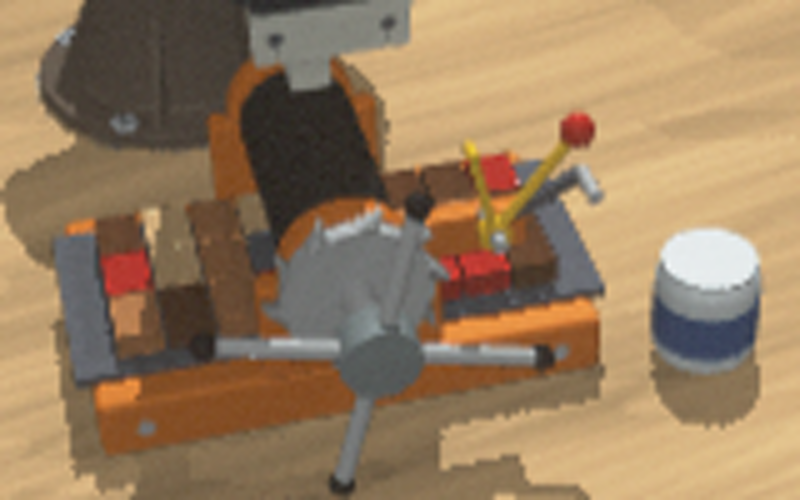

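The wheel stands at about −0.59 (top ball (419,203), left ball (203,346)), and the pawl is still laid back. Next the finger goes to the +y side of the red ball and tips it in.

```bash
python3 -m crank '[[[0,0.042,0],[0,0,0],-1],[[0,0.042,0],[0,0,0],-1],[[0,0.042,0],[0,0,0],-1],[[0,0.042,0],[0,0,0],-1],[[0.002,0.04,0],[0,0,0],-1],[[0,0,0],[0,0,0],-1],[[0,0,-0.04],[0,0,0],-1],[[0,0,-0.04],[0,0,0],-1],[[0,0,-0.02],[0,0,0],-1],[[0,0,0],[0,0,0],-1]]'
python3 -m crank '[[[-0.001,-0.007,0],[0,0,0],-1],[[-0.001,-0.007,0],[0,0,0],-1],[[-0.001,-0.007,0],[0,0,0],-1],[[-0.001,-0.007,0],[0,0,0],-1],[[-0.001,-0.007,0],[0,0,0],-1],[[-0.001,-0.007,0.001],[0,0,0],-1],[[-0.001,-0.007,0.001],[0,0,0],-1],[[-0.001,-0.007,0],[0,0,0],-1],[[-0.001,-0.007,0],[0,0,0],-1],[[-0.001,-0.004,0],[0,0,0],-1],[[0,0,0],[0,0,0],-1]]'
python3 -m crank '[[[0,0,0],[0,0,0],-1],[[0,0,0],[0,0,0],-1],[[0.004,0.02,0],[0,0,0],-1],[[0,0,0.045],[0,0,0],-1],[[0,0,0.045],[0,0,0],-1],[[0.01,0.045,0],[0,0,0],-1],[[0,0,0],[0,0,0],-1],[[0,0,0],[0,0,0],-1]]'
python3 - <<'E'
from h import *
snap('scene','s5');snap('side','d5')
a=np.load('pics/s5.npz')['p'][130:230,165:325]; b=np.load('pics/d5.npz')['p'][140:240,205:365]
cv2.imwrite('pics/c5.png',np.vstack([cv2.resize(x,(480,300),interpolation=cv2.INTER_CUBIC) for x in (a,b)]))
q=np.load('q.npy')
for p in (0,.1,.2): print(p,3*(proj('s5',P(q,ball(p)))-[165,130]),3*(proj('d5',P(q,ball(p)))-[205,40]))
for th in (-.5,-.6,-.7): print(th,*[(3*(proj('s5',P(q,spoke(th,k)))-[165,130])).round(0) for k in (0,1,2,3)])
E
```

```text
clock: 7.95
tool_pos: [0.511, 0.126, 0.1981]
orientation: [179.7, -0.2, -101.0]
force: [-0.2, -0.3, 0.2]
opening: 0.0003
gripper_force: 0.0
clock: 9.05
tool_pos: [0.5023, 0.0598, 0.2035]
orientation: [180.0, -0.0, -101.0]
force: [0.3, 0.2, -0.2]
opening: 0.0003
gripper_force: 0.0
clock: 9.85
tool_pos: [0.5164, 0.1262, 0.2933]
orientation: [180.0, -0.0, -100.9]
force: [0.2, -0.2, 0.5]
opening: 0.0008
gripper_force: 0.0
0 [261.86277687  79.58939803] [182.11536933 430.02956751]
0.1 [269.66815964  75.93306645] [176.2811927  431.21211361]
0.2 [277.72020409  72.92856717] [170.23354019 433.080501  ]
-0.5 [240. 122.] [119. 214.] [211. 289.] [324. 206.]
-0.6 [251. 123.] [120. 206.] [201. 289.] [322. 214.]
-0.7 [261. 124.] [123. 197.] [191. 289.] [318. 222.]
```

View pics/c5.png

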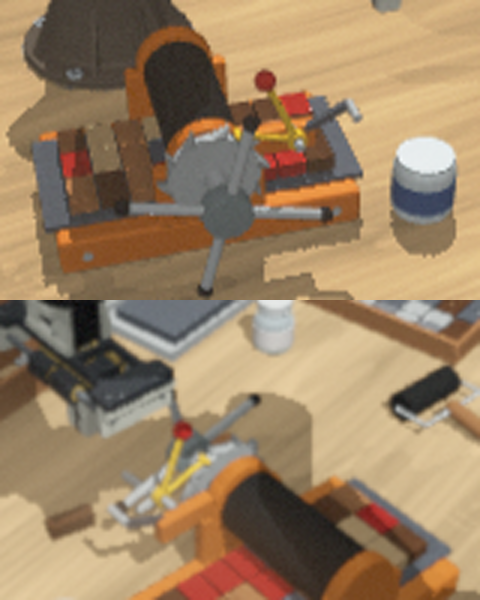

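The ball is at (264,80) and (182,430) in the crops, which fits a seated pawl. I'll check against the start image with the red centroid.

```bash
python3 - <<'E'
from h import *
q=np.load('q.npy')
for f in ('d0','d1','d5'):
    p=np.load(f'pics/{f}.npz')['p'][174:193,256:277].astype(int)
    m=(p[...,2]>110)&(p[...,1]<80)&(p[...,0]<80)
    v,u=np.nonzero(m); print(f,u.mean()+256,v.mean()+174,m.sum())
for p in (0,.05,.1): print(p,proj('d5',P(q,ball(p))))
E
```

```text
d0 265.5 183.21428571428572 28
d1 265.42857142857144 183.17857142857142 28
d5 265.42424242424244 183.06060606060606 33
0 [265.70512311 183.34318917]
0.05 [264.74295615 183.51156215]
0.1 [263.76039757 183.7373712 ]
```

The pawl is seated exactly as it was at the start, and the wheel is one notch back. Handing in.

```bash
python3 -c "from plant import close_job; print(close_job())"
```

```text
the job is handed in; nothing more can be done
None
```

The job is handed in at about 10 s on the clock: I tipped the pawl back, turned the wheel one notch backward (about −0.59 rad in the images) and dropped the pawl in, where it sits as it did at the start, with the arm clear; the hand-in gave no verdict.

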